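# Turn the cup rack to the snack bowl

### The job

The blue snack cup is the next to be filled: push one arm of the chrome cup rack round with a fingertip until the arm with the blue cup's tray points straight at the middle of the wooden snack bowl, then take the finger away. Turn it smoothly rather than flicking it, either way round. Do not touch, lift or tip the two cups riding in the rack, and leave the bowl, the jar and the mug where they stand.

Things in the scene. Friction and masses are not known exactly. Their poses are not given: they have to be found in the camera images.
- rack_rotor: Turning part of the chrome cup rack, four level arms round a 32 mm hub. Origin on its vertical axis at counter height, z up. Turns without stops either way about z, stays where left (0.12 N m friction, about 1.5 N at 90 mm out). Arms are round, 10 mm thick, centre line 100 mm above the counter: +x blue cup, -x white cup, +y and -y empty.
- blue_tray (a point): Centre of the floor of the blue cup's tray, 115 mm from the axis along rotor +x, 39 mm above the counter. The tray is round, 84 mm outside, underside at 35 mm, rim at 55 mm. Its arm runs level to 60 mm from the axis, then bends down to it. The white cup's arm and tray, along rotor -x, are the same.
- empty_arm_a (a point): Centre of the 18 mm ball on the end of the empty arm along rotor +y, 122 mm from the axis, 100 mm above the counter. This arm is straight and level from hub to ball, with free space above and below.
- empty_arm_b (a point): The same point on the other empty arm, along rotor -y.
- rack_foot: Fixed foot of the rack: chrome disc 150 mm across, 13 mm high at most, with a post on the axis up to 133 mm; origin at the centre of its underside, on the rotor's axis.
- blue_cup: Blue plastic snack cup with a closed pale blue flip lid, 71 mm diameter, 72 mm high, 60 to 160 g, standing loose in the +x tray (play about 10 mm sideways); origin at the centre of its underside, 39 mm above the counter, z up. Top at 111 mm above the counter.
- white_cup: The same snack cup in white, standing loose in the -x tray; origin at the centre of its underside, z up.
- bowl: Small wooden snack bowl with nuts, 120 mm rim diameter, 48 mm high, loose on the counter 0.22 to 0.30 m from the rack axis, on the left, right or far side of the rack; origin at the centre of its underside.
- jar: Glass storage jar with clamp latch, 88 mm diameter (latch reaches 55 mm from the axis), 132 mm high, 0.6 kg, loose on the counter 0.22 to 0.30 m from the rack axis; origin at the centre of its underside.
- mug: White ceramic mug, 76 mm rim diameter with a handle at its +y side, 85 mm high, loose on the counter 0.22 to 0.30 m from the rack axis; origin at the centre of its underside.
Things that resemble listed ones, but are neither listed nor needed, are in the scene too. What is shaped like the blue_cup but purple is not meant.

How it is judged:
On the way, in this order (a step that is already met when the one before it is completed fails the run):
1. a fingertip pushes the rack (contact force between the fingers and rack_rotor above 0.3 N), for 0.02 s.
2. the blue cup's arm points at the middle of the bowl (x of bowl in the frame of rack_rotor above 0.1 m and y of bowl in the frame of rack_rotor between -0.025 and 0.025 m and angular speed of rack_rotor below 0.05 rad/s), for 0.2 s.
At the end, for the whole second after the job is handed in: The line of the blue cup's arm passes within 25 mm of the bowl's centre, on the blue cup's side; the rack is at rest; both cups stand upright in their trays (underside 34 to 45 mm above the counter, tilt under 0.15 rad); bowl, jar and mug are within 20 mm of where they stood (all of step 2 and height (world z) of blue_cup between 0.034 and 0.045 m and angle between each of blue_cup, white_cup's own z axis and vertical below 0.15 rad and x of blue_cup in the frame of rack_rotor above 0.1 m and height (world z) of white_cup between 0.034 and 0.045 m and x of white_cup in the frame of rack_rotor below -0.1 m and distance of each of bowl, jar, mug from where it was at the start of the episode below 0.02 m); the robot touches nothing.
It fails at once if the rack is pushed with anything but the fingers (contact force between the arm and rack_rotor above 0.5 N).
It fails at once if a cup in the rack is touched by the robot (over 0.5 N) (contact force between any of the fingers, the arm and blue_cup above 0.5 N or contact force between any of the fingers, the arm and white_cup above 0.5 N).
It fails at once if a cup is lifted out of its tray (10 mm) or tipped (height (world z) of any of blue_cup, white_cup above 0.049 m or angle between any of blue_cup, white_cup's own z axis and vertical above 0.35 rad).
It fails at once if the rack is flicked round (faster than 4 rad/s) (angular speed of rack_rotor above 4 rad/s).
It fails at once if the bowl, the jar or the mug is shifted by more than 20 mm, lifted or tipped (distance of any of bowl, jar, mug from where it was at the start of the episode above 0.02 m or angle between any of bowl, jar, mug's own z axis and vertical above 0.3 rad).
It also fails if it takes over 48 s, if anything falls off the work surface, if the arm or the gripper's body presses on something with over 40 N, if the wrist force passes 120 N, or if a joint passes its speed limit or range.

### The arm

A 7-joint arm with a two-finger parallel gripper is mounted at the origin on the work surface. World frame = base frame: x ahead of the robot, y to its left, z up, the work surface at z = 0. Lengths are in m, angles in rad, forces in N, time in s.
With the tool pointing down it reaches from about 0.4 to 0.85 m from the base axis. Payload 10.4 kg.
Tool frame: the origin (TCP) lies between the finger pads; the fingertips stand ahead of it and the grasp point (between the pads) lies 5 mm behind it (manip.tip_extent is the z of the fingertips in the tool frame, in m); z points along the fingers, y is the line along which they close (so a half turn about z gives the same grasp; the last joint's range is limited). The gripper opens to 85 mm and grips with 20 to 120 N. Pads are 22 mm wide; open, the fingers measure 114 mm over their backs; the gripper's body (76 mm by 85 mm) begins 54 mm behind the grasp point. The pads swing forward as they close: fully open they stand 13 mm farther back than shut.
Start: joints at [1.199, 0.332, -0.065, 1.46, 0.022, 1.35, -0.088], TCP at [0.214, -0.587, 0.245] pointing down, gripper open.
Joint ranges: [-2.6, 2.6], [-0.5, 2.12], [-1.47, 1.34], [0.16, 2.42], [-1.27, 4.41], [0.06, 2.06], [-2.6, 2.6]. Speed limits (rad/s): [2.22, 2.22, 2.79, 2.79, 3.14, 3.14, 3.14].

### API

Orientations are given as a unit quaternion [x, y, z, w].
In Python, from workcell import status, viewer, manip gives the robot as it stands.
- The arm moves only by the tool play_rows, never from a script. Its argument "plan" is one flat list of numbers, 7 for each row, row after row: the turn, a rotation vector about the tool's x, y, z in degrees, then the shift along the tool's x, y, z in m, then the opening, from 0 (shut) to 1 (fully open). In form: [ax, ay, az, dx, dy, dz, grip, ax, ay, az, dx, dy, dz, grip, ...]. A call has 1 to 20 rows; each row is the pose to reach, as a shift and turn from the pose commanded when the call began, along the tool's axes at that moment; what a row does not reach only later rows make up. A row lasts 1/8 s, in which the tool goes at most 62.5 mm and 10.7 degrees, less where a joint would pass 70% of its speed; a pose out of reach is approached as far as the arm can. A call with a gripper value outside its range is refused whole. The fingers move at their own pace and stop on an object; "squeeze" is the grip in N (left out, the last holds). Time passes only in rows, so rows that repeat a pose let the fingers close. It gives the time, the measured TCP pose, the force, the opening and the grip force at its end, in the units of the state.
- status.get_obs(): the state, without advancing time (a new reading comes with each control period).
- viewer.camera(name): name is "side" or "top"; returns the picture (400x640x3 uint8, red, green, blue); there is no depth.
- viewer.camera_model(name): a dict with "fx", "fy", "cx", "cy" (pixels), "D" ([k1, k2, p1, p2, k3] as OpenCV has them; the pictures are not rectified), "R" (3x3) and "t" (3): a world point X has camera coordinates R X + t. Camera axes: x right, y down, z forward; pixel columns grow to the right and rows downward; lengths in m; the calibration is good to about 2 mm. A picture is of the moment at which its call begins. camera_model takes no time and is no camera call.
- manip.hand_in(): hands the job in; it is judged then, once.
The state is a dict: "clock": time; "joint_pos": joint angles; "joint_velocities": joint speeds; "tau": joint torques, N m; "position": TCP position; "ee_rot": TCP orientation; "ft_force": force on the tool from outside, world axes, zero at the start; "torque": the same for the moment, N m; "grip_width": opening from 0.0 (shut) to 1.0 (fully open); "grasp_force": force on a finger pad.
Only numpy, scipy, OpenCV 4.12 (cv2) and the standard library are available. Lean on these libraries where they do the work, as an engineer would, in place of code of your own. Each camera call takes 0.05 s, during which the arm holds its last target. There are 200 camera calls.

## Working session

There is one attempt and no reset: what is moved stays moved. The work goes in short steps, Python scripts to look and compute and a tool call to move; the robot and the scene stay as the last step left them, time stands still between calls to the robot, and variables do not carry over. Pictures are saved under pics/ and viewed, at most 10 in all, crops included, and the job is handed in when it is done.

Besides the shell and the picture viewer there is one more tool, called as a command line: name --argument value ..., lists and objects as JSON in quotes. play_rows: Moves the arm, as the interface text tells. Its arguments: {"type":"object","properties":{"plan":{"type":"array","items":{"type":"number"}},"squeeze":{"type":"number"}},"required":["plan"]}

```bash
mkdir -p pics; python3 - <<'E'
from workcell import status, viewer, manip
import cv2,numpy as np
for n in("top","side"):
    cv2.imwrite(f"pics/{n}0.png",viewer.camera(n)[:,:,::-1])
    m=viewer.camera_model(n);print(n,{k:np.round(v,3).tolist() for k,v in m.items()})
o=status.get_obs();print({k:np.round(v,3).tolist() for k,v in o.items()},manip.tip_extent)
E
```

```text
top {'fx': 498.365, 'fy': 498.365, 'cx': 317.644, 'cy': 204.867, 'D': [-0.071, 0.0, 0.0, 0.0, 0.0], 'R': [[-0.003, -0.999, -0.035], [-0.996, 0.007, -0.09], [0.09, 0.035, -0.995]], 't': [0.055, 0.576, 1.004]}
side {'fx': 435.72, 'fy': 435.72, 'cx': 318.253, 'cy': 199.485, 'D': [-0.05, 0.0, 0.0, 0.0, 0.0], 'R': [[-0.682, -0.732, 0.02], [-0.433, 0.382, -0.817], [0.59, -0.565, -0.577]], 't': [0.414, 0.284, 0.82]}
{'clock': 0.1, 'joint_pos': [1.199, 0.333, -0.065, 1.461, 0.022, 1.35, -0.089], 'joint_velocities': [0.002, 0.0, -0.0, -0.001, -0.001, -0.002, -0.001], 'tau': [0.001, -62.675, 0.048, -39.243, 0.016, 0.007, -0.0], 'position': [0.213, -0.587, 0.245], 'ee_rot': [0.985, 0.174, -0.0, -0.001], 'ft_force': [1.275, -0.52, -0.25], 'torque': [0.006, 0.021, -0.032], 'grasp_force': 0.0, 'grip_width': 0.998} 0.014
```

View pics/top0.png

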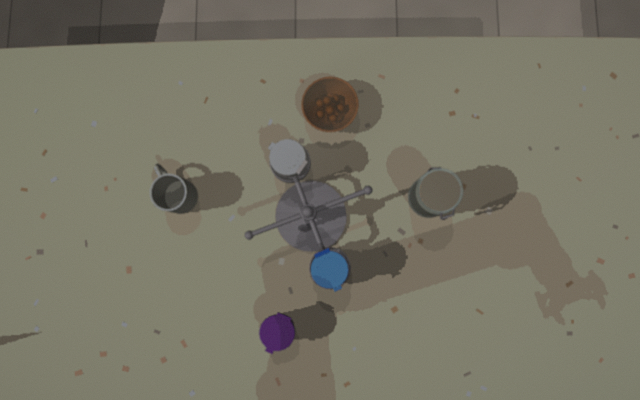

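View pics/side0.png

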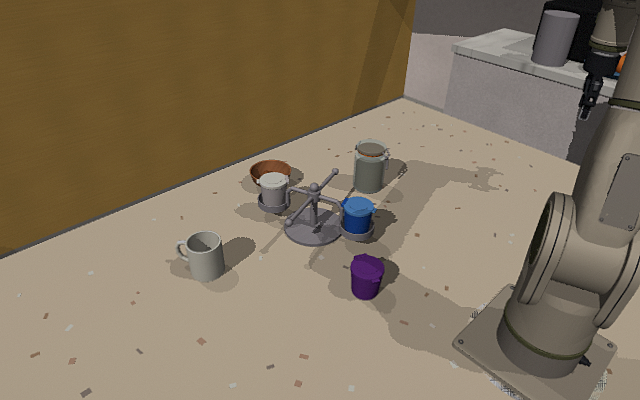

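The top view shows the blue cup in the rack at (330,269), the white cup at (288,157), empty-arm balls at (249,235) and (368,190), and the bowl at (330,104). The jar is at (438,192) and the mug at (170,192). There are two cups of the blue cup's shape that could be confused: (330,269), which is blue, in a tray and attached to the rack, and (277,333), which is purple, standing on the counter and not meant. I'll measure next and make the confirming crop.

```bash
cat > h.py <<'E'
import cv2,numpy as np
from workcell import status, viewer
def ray(n,uv,z):
    m=viewer.camera_model(n);K=np.array([[m['fx'],0,m['cx']],[0,m['fy'],m['cy']],[0,0,1]])
    p=cv2.undistortPoints(np.array([[uv]],float),K,np.array(m['D'],float))[0,0]
    R=np.array(m['R']);c=-R.T@np.array(m['t']);d=R.T@np.array([p[0],p[1],1]);return c+d*(z-c[2])/d[2]
def blob(hsv,lo,hi,box):
    x0,y0,x1,y1=box;mk=np.zeros(hsv.shape[:2],np.uint8);mk[y0:y1,x0:x1]=cv2.inRange(hsv,lo,hi)[y0:y1,x0:x1]
    c=max(cv2.findContours(mk,0,1)[0],key=cv2.contourArea);return cv2.minEnclosingCircle(c),cv2.contourArea(c)
E
python3 - <<'E'
from h import *
im=cv2.imread("pics/top0.png");hsv=cv2.cvtColor(im,cv2.COLOR_BGR2HSV)
(b,r),a=blob(hsv,(0,90,40),(14,255,255),(290,65,375,140));print("bowl",b,r,a)
(u,ru),a=blob(hsv,(95,120,80),(125,255,255),(290,230,370,310));print("blue",u,ru,a)
B=ray("top",b,.048);print("bowl",B)
A=ray("top",(249,235),.1);C=ray("top",(368,190),.1);ax=(A+C)/2
print("balls",A,C,np.linalg.norm(A-C),"axis",ax, "hubtop",ray("top",(307,212),.133))
U=ray("top",u,.111);print("blue",U,np.linalg.norm((U-ax)[:2]))
W=ray("top",(288,157),.111);print("white",W)
print("jar",ray("top",(440,190),.132),"mug",ray("top",(169,192),.085))
d=C-A;th=np.arctan2(d[1],d[0]);bw=(B-ax)[:2]
print("dirs deg: ballC",np.degrees(th),"blue",np.degrees(np.arctan2(*(U-ax)[[1,0]])),"bowl",np.degrees(np.arctan2(bw[1],bw[0])),np.linalg.norm(bw))
cv2.imwrite("pics/crop0.png",cv2.resize(im[60:350,220:400],None,fx=2,fy=2,interpolation=2))
E
```

```text
bowl (329.68310546875, 104.03520965576172) 28.333425521850586 2370.5
blue (330.1451721191406, 269.2903137207031) 21.521486282348633 1076.5
bowl [0.78356869 0.02539106 0.048     ]
balls [0.51217139 0.18157678 0.1       ] [ 0.59754994 -0.0477221   0.1       ] 0.24467831130501796 axis [0.55486066 0.06692734 0.1       ] hubtop [0.5533549 0.067857  0.133    ]
blue [0.44683033 0.02575259 0.111     ] 0.11561103858451711
white [0.6612886 0.1055363 0.111    ]
jar [ 0.59276651 -0.17905346  0.132     ] mug [0.59856791 0.34577827 0.085     ]
dirs deg: ballC -69.5773800650996 blue -159.13612568439217 bowl -10.293449605000427 0.23244918537453702
```

View pics/crop0.png

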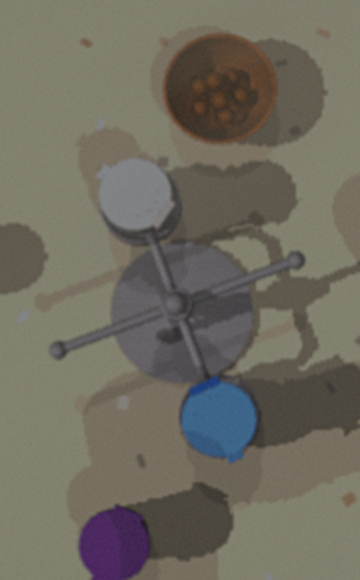

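The crop confirms it: the blue cup sits in the rack's tray, the purple one stands apart on the counter. The ball separation is 0.2447 m (expected 0.244) and the blue cup is 0.1156 m from the axis (expected 0.115), so the measurement fits.

The blue arm is at −159.5° and the bowl at −10.3°, so the rack must turn +149° (CCW). I'll push the left empty arm (110°) from its white-cup side, with the fingers shut. First I move above the contact start.

play_rows --plan '[0,0,0,0.586,-0.575,0,0,0,0,0,0.586,-0.575,0,0,0,0,0,0.586,-0.575,0,0,0,0,0,0.586,-0.575,0,0,0,0,0,0.586,-0.575,0,0,0,0,0,0.586,-0.575,0,0,0,0,0,0.586,-0.575,0,0,0,0,0,0.586,-0.575,0,0,0,0,0,0.586,-0.575,0,0,0,0,0,0.586,-0.575,0,0,0,0,0,0.586,-0.575,0,0,0,0,0,0.586,-0.575,0,0,0,0,0,0.586,-0.575,0,0,0,0,0,0.586,-0.575,0,0,0,0,0,0.586,-0.575,0,0,0,0,0,0.586,-0.575,0,0,0,0,0,0.586,-0.575,0,0,0,0,0,0.586,-0.575,0,0]'

```text
clock: 2.35
position: [0.5679, 0.1523, 0.2456]
ee_rot: [0.985, 0.173, 0.0, 0.0]
ft_force: [0.5, 0.4, -0.7]
grip_width: -0.005
grasp_force: 0.0
```

```bash
python3 - <<'E'
from h import *
from workcell import manip
o=status.get_obs();print(manip.tip_extent,np.round(o['joint_pos'],2),np.round(o['position'],4))
a=viewer.camera("top");b=viewer.camera("side")
cv2.imwrite("pics/a1.png",np.hstack([a[60:360,150:480],b[60:360,150:480]])[:,:,::-1])
E
```

```text
0.014 [ 0.27  0.34 -0.76  1.53  0.24  1.36 -1.73] [0.5679 0.1523 0.2456]
```

View pics/a1.png

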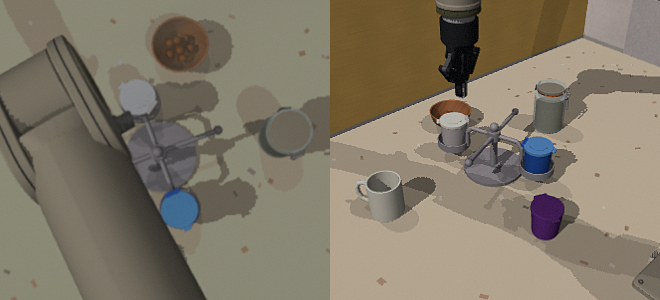

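The top view shows the robot's forearm covering the left empty arm. The side view shows the shut fingers at (460,90 in the crop), above the gap between the white cup and that arm, with free space below. I'll descend to TCP z ≈ 0.098.

play_rows --plan '[0,0,0,0,0,0.04,0,0,0,0,0,0,0.08,0,0,0,0,0,0,0.12,0,0,0,0,0,0,0.147,0,0,0,0,0,0,0.147,0]'

```text
clock: 3.08
position: [0.5666, 0.1527, 0.0966]
ee_rot: [0.985, 0.174, -0.002, 0.0]
ft_force: [0.6, -0.5, 0.3]
grip_width: -0.0
grasp_force: 0.0
```

```bash
python3 - <<'E'
import numpy as np
ax=np.array([.5545,.067]);p0=np.array([.568,.153]);t=np.radians(20)
ex=np.array([np.cos(t),np.sin(t)]);ey=np.array([np.sin(t),-np.cos(t)])
for a in range(80,256,5):
    p=ax+.088*np.array([np.cos(np.radians(a)),np.sin(np.radians(a))])-p0;print(a,round(p@ex,3),round(p@ey,3),end=' | ')
E
```

```text
80 0.002 -0.0 | 85 -0.005 -0.004 | 90 -0.012 -0.006 | 95 -0.019 -0.009 | 100 -0.027 -0.01 | 105 -0.034 -0.011 | 110 -0.042 -0.012 | 115 -0.05 -0.011 | 120 -0.057 -0.01 | 125 -0.065 -0.009 | 130 -0.072 -0.006 | 135 -0.079 -0.004 | 140 -0.086 -0.0 | 145 -0.093 0.004 | 150 -0.099 0.009 | 155 -0.104 0.014 | 160 -0.11 0.02 | 165 -0.114 0.026 | 170 -0.118 0.032 | 175 -0.122 0.039 | 180 -0.125 0.046 | 185 -0.127 0.053 | 190 -0.129 0.061 | 195 -0.13 0.069 | 200 -0.13 0.076 | 205 -0.13 0.084 | 210 -0.129 0.091 | 215 -0.127 0.099 | 220 -0.125 0.106 | 225 -0.122 0.113 | 230 -0.118 0.12 | 235 -0.114 0.127 | 240 -0.11 0.133 | 245 -0.104 0.138 | 250 -0.099 0.144 | 255 -0.093 0.148 |
```

play_rows --plan '[0,0,0,-0.005,-0.004,0,0,0,0,0,-0.012,-0.006,0,0,0,0,0,-0.019,-0.009,0,0,0,0,0,-0.027,-0.01,0,0,0,0,0,-0.034,-0.011,0,0,0,0,0,-0.042,-0.012,0,0,0,0,0,-0.05,-0.011,0,0,0,0,0,-0.057,-0.01,0,0,0,0,0,-0.065,-0.009,0,0,0,0,0,-0.072,-0.006,0,0,0,0,0,-0.079,-0.004,0,0,0,0,0,-0.086,0,0,0,0,0,0,-0.093,0.004,0,0,0,0,0,-0.099,0.009,0,0,0,0,0,-0.104,0.014,0,0,0,0,0,-0.11,0.02,0,0,0,0,0,-0.114,0.026,0,0,0,0,0,-0.118,0.032,0,0,0,0,0,-0.118,0.032,0,0]'

```text
clock: 5.45
position: [0.4676, 0.0819, 0.0981]
ee_rot: [0.985, 0.173, -0.0, 0.0]
ft_force: [-0.5, 0.4, -1.0]
grip_width: 0.001
grasp_force: 0.0
```

```bash
python3 - <<'E'
from h import *
a=viewer.camera("top");b=viewer.camera("side")
cv2.imwrite("pics/a2.png",np.hstack([a[60:360,150:480],b[60:360,150:480]])[:,:,::-1])
E
```

```text
(no output)
```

View pics/a2.png

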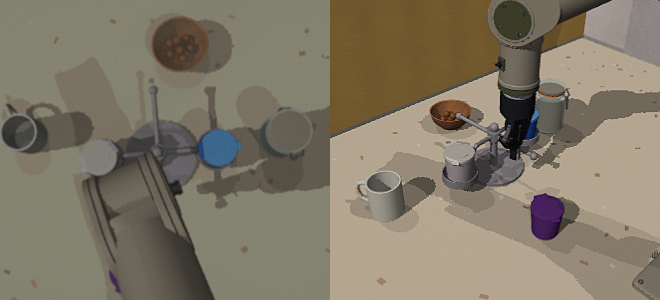

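The top crop shows the blue cup at (219,147), the hub at (157,152) and the far ball at (153,90), so the blue arm is at about −86° with about 76° to go. The finger is behind the near arm, clear of both cups. I'll continue and stop short of the target.

play_rows --plan '[0,0,0,-0.004,0.007,0,0,0,0,0,-0.007,0.014,0,0,0,0,0,-0.009,0.021,0,0,0,0,0,-0.011,0.029,0,0,0,0,0,-0.012,0.037,0,0,0,0,0,-0.012,0.044,0,0,0,0,0,-0.012,0.052,0,0,0,0,0,-0.011,0.059,0,0,0,0,0,-0.009,0.067,0,0,0,0,0,-0.007,0.074,0,0,0,0,0,-0.004,0.081,0,0,0,0,0,0,0.088,0,0,0,0,0,0.004,0.095,0,0,0,0,0,0.004,0.095,0,0]'

```text
clock: 7.3
position: [0.5046, -0.0058, 0.0983]
ee_rot: [0.985, 0.173, 0.0, 0.0]
ft_force: [0.1, -0.9, 0.1]
grip_width: -0.0
grasp_force: 0.0
```

```bash
python3 - <<'E'
from h import *
a=viewer.camera("top");b=viewer.camera("side")
cv2.imwrite("pics/t3.png",a[:,:,::-1])
cv2.imwrite("pics/a3.png",np.hstack([cv2.resize(a[60:260,220:420],None,fx=2,fy=2),cv2.resize(b[60:260,200:400],None,fx=2,fy=2)])[:,:,::-1])
hsv=cv2.cvtColor(a,cv2.COLOR_RGB2HSV)
(u,ru),ar=blob(hsv,(95,120,80),(125,255,255),(290,100,400,310));U=ray("top",u,.111)
ax=np.array([.5545,.067]);d=U[:2]-ax;print(u,ru,ar,np.linalg.norm(d),np.degrees(np.arctan2(d[1],d[0])))
E
```

```text
(330.0251770019531, 156.05580139160156) 19.97062873840332 898.5 0.11576713779057937 -21.399474030672287
```

View pics/a3.png

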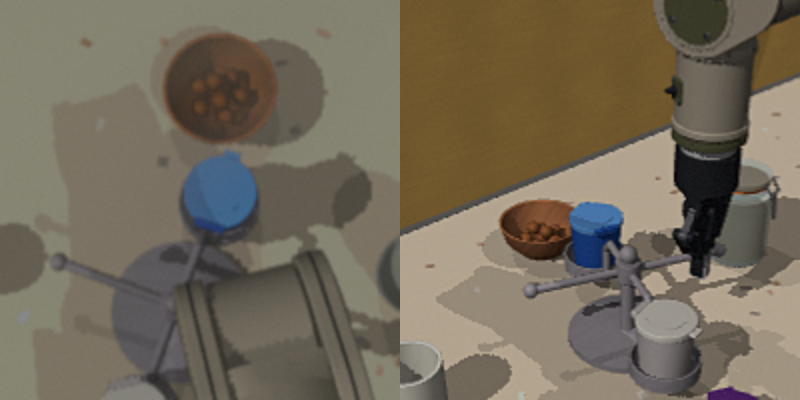

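The blue cup is at about −21° by colour, and the left ball is at crop (58,262), which is full-image pixel (249,191). I'll check the angle from that ball, since the cup has play in its tray.

```bash
python3 - <<'E'
from h import *
p=ray("top",(249,191),.1)[:2]-np.array([.5545,.067]);print(np.linalg.norm(p),np.degrees(np.arctan2(p[1],p[0]))-90)
ax=np.array([.5545,.067]);q=np.array([.5046,-.0058])-ax;a=np.degrees(np.arctan2(q[1],q[0]));r=np.hypot(*q);t=np.radians(20)
ex=np.array([np.cos(t),np.sin(t)]);ey=np.array([np.sin(t),-np.cos(t)])
for k in(2,4,6,8,9,10,11,12):
    b=np.radians(a+k);d=ax+r*np.array([np.cos(b),np.sin(b)])-ax-q;print(k,np.round([d@ex,d@ey],4))
E
```

```text
0.12304195437980307 -20.40373686675038
2 [0.0018 0.0025]
4 [0.0038 0.0049]
6 [0.0058 0.0072]
8 [0.0078 0.0095]
9 [0.0089 0.0106]
10 [0.01   0.0117]
11 [0.0111 0.0128]
12 [0.0122 0.0138]
```

10° remain, and the tolerance is ±6°. I'll push 10° slowly, hold, then back off and lift.

play_rows --plan '[0,0,0,0.0018,0.0025,0,0,0,0,0,0.0038,0.0049,0,0,0,0,0,0.0058,0.0072,0,0,0,0,0,0.0078,0.0095,0,0,0,0,0,0.01,0.0117,0,0,0,0,0,0.01,0.0117,0,0,0,0,0,0.01,0.0117,0,0,0,0,0,0.01,0.0117,0,0,0,0,0,0.0,0.0,0,0,0,0,0,-0.008,-0.01,0,0,0,0,0,-0.008,-0.01,0,0,0,0,0,-0.008,-0.01,-0.04,0,0,0,0,-0.008,-0.01,-0.09,0,0,0,0,-0.008,-0.01,-0.14,0,0,0,0,-0.008,-0.01,-0.14,0]'

```text
clock: 9.28
position: [0.4951, 0.0017, 0.2421]
ee_rot: [0.985, 0.173, 0.003, 0.001]
ft_force: [-0.7, 0.4, -0.1]
grip_width: -0.001
grasp_force: 0.0
```

```bash
python3 - <<'E'
from h import *
a=viewer.camera("top");b=viewer.camera("side")
cv2.imwrite("pics/a4.png",np.hstack([cv2.resize(a[60:260,220:420],None,fx=2,fy=2),cv2.resize(b[60:260,200:400],None,fx=2,fy=2)])[:,:,::-1])
hsv=cv2.cvtColor(a,cv2.COLOR_RGB2HSV)
(u,ru),ar=blob(hsv,(95,120,80),(125,255,255),(290,100,400,310));U=ray("top",u,.111)
ax=np.array([.5545,.067]);d=U[:2]-ax;print(u,ru,ar,np.linalg.norm(d),np.degrees(np.arctan2(d[1],d[0])))
(bb,r),_=blob(hsv,(0,90,40),(14,255,255),(290,65,375,140));print("bowl",bb,r,ray("top",bb,.048))
E
```

```text
(321.382568359375, 153.26321411132812) 20.06566619873047 891.0 0.116262245779819 -12.766817100133995
bowl (329.6151123046875, 104.40762329101562) 28.39116668701172 [0.78277775 0.02553673 0.048     ]
```

View pics/a4.png

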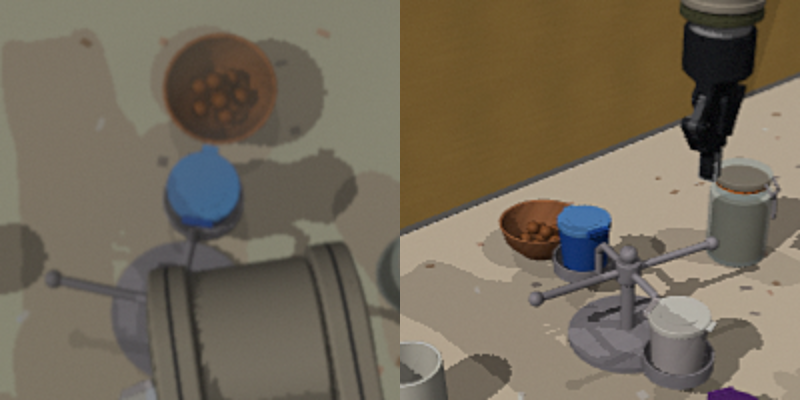

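The blue cup is in line with the bowl, the finger is clear, both cups are upright and the bowl hasn't moved. The left ball is at crop (53,279), which is (246.5,199.5) in the full image. I'll check the angle from it and hand in if the offset is within about 12 mm.

```bash
python3 - <<'E'
from h import *
from workcell import manip
ax=np.array([.5545,.067]);p=ray("top",(246.5,199.5),.1)[:2]-ax;a=np.degrees(np.arctan2(p[1],p[0]))-90
off=.232*np.sin(np.radians(-10.3-a));print(np.linalg.norm(p),a,off)
if abs(off)<.012: print(manip.hand_in())
E
```

```text
0.1229082450350185 -12.385650172192598 0.008443274373226891
the job is handed in; nothing more can be done
None
```

I turned the rack about 147° with a fingertip, so the blue cup's arm now points within about 8 mm of the bowl's centre (25 mm allowed), then took the finger away and handed the job in; no verdict came back.

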